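Put the plaster vertebrae back in their trays

ROBOT

A 6-joint arm with a two-finger parallel gripper is mounted at the origin on the work surface. World frame = base frame: x ahead of the robot, y to its left, z up, the work surface at z = 0. Lengths are in m, angles in rad, forces in N, time in s.
With the tool pointing down it reaches from about 0.425 to 0.95 m from the base axis. Payload 3.5 kg.
Tool frame: the origin (TCP) lies midway between the tips of the shut fingers; the grasp point (between the pads) lies 19 mm behind it (grip_depth is the distance from the TCP to the grasp point, in m); z points along the fingers, y is the line along which they close (so a half turn about z gives the same grasp; the last joint's range is limited). The gripper opens to 85 mm and grips with 20 to 120 N. Pads are 22 mm wide; open, the fingers measure 114 mm over their backs; the gripper's body (76 mm by 85 mm) begins 54 mm behind the grasp point. The pads swing forward as they close: fully open they stand 13 mm farther back than shut.
Start: joints at [0.976, 0.286, 1.577, -0, 1.279, -0.15], TCP at [0.29, 0.609, 0.209] pointing down, gripper open.
Joint ranges: [-2.77, 2.77], [-0.9, 2.22], [0.21, 2.48], [-1.53, 4.67], [0.24, 2.81], [-2.84, 2.84]. Speed limits (rad/s): [2.79, 2.79, 3.14, 3.14, 3.14, 3.14].

INTERFACE

Orientations are given as a 3x3 rotation matrix whose columns are the frame's x, y, z axes.
In Python, from station import * gives the robot as it stands.
- The arm moves only by the tool servo_tool, never from a script. Its argument "moves" is text: rows parted by semicolons, each of 5 numbers parted by spaces: the closure, from -1 (fully open) to 1 (shut), then the shift along the tool's x, y, z normalised to -1 to 1, where 1 is 0.04 m, then the turn about the tool's z normalised to -1 to 1, where 1 is 180 degrees. A call has 1 to 12 rows; each row shifts and turns the commanded pose from where the row before left it, along the tool's axes as they then stand; what a row does not reach is not made up. A row lasts 1/10 s, in which the tool goes at most 50 mm and 8.59 degrees, less where a joint would pass 70% of its speed; a pose out of reach is approached as far as the arm can. A call with a number of a shift or a turn outside -1 to 1 is refused whole. A call with a gripper value outside its range is refused whole. The fingers move at their own pace and stop on an object; "force" is the grip in N (left out, the last holds). Time passes only in rows, so rows that do not move let the fingers close. It gives the time, the measured TCP pose, the force, the opening and the grip force at its end, in the units of the state.
- state(): the state, without advancing time (a new reading comes with each control period).
- grab_frame(name): name is "side" or "top"; returns (picture, depth): 480x640x3 uint8, red, green, blue; 480x640 float32, m along the optical axis (not along the pixel's ray), 0 where there is no reading.
- camera_params(name): a dict with "fx", "fy", "cx", "cy" (pixels), "xyz" and "orientation" of the camera in the world. Camera axes: x right, y down, z forward; pixel columns grow to the right and rows downward; lengths in m; the calibration is good to about 2 mm. A picture is of the moment at which its call begins. camera_params takes no time and is no camera call.
- hand_in(): hands the job in; it is judged then, once.
The state is a dict: "time": time; "joints": joint angles; "joint_vel": joint speeds; "effort": joint torques, N m; "tool_pos": TCP position; "tcp_rot": TCP orientation; "force": force on the tool from outside, world axes, zero at the start; "moment": the same for the moment, N m; "opening": finger opening in m; "gripper_force": force on a finger pad.
Only numpy, scipy, OpenCV 4.12 (cv2) and the standard library are available. Lean on these libraries where they do the work, as an engineer would, in place of code of your own. Each camera call takes 0.05 s, during which the arm holds its last target. There are 200 camera calls.

TASK

Put the three white plaster vertebrae back in their blue-lined trays, each in the tray of its size: the small neck vertebra in the smallest tray, the middle chest vertebra in the middle one, the large loin vertebra in the largest. Plaster chips, so set each one down rather than drop it, flat on the felt the way it lies now and in the middle of its tray, and let go. Leave the ivory resin vertebra, the femur head, the skull stand and the bead jar where they are.

Things in the scene. Friction and masses are not known exactly. Their poses are not given: they have to be found in the camera images.
- plaster_cervical: Small white plaster neck (cervical) vertebra: 58 mm across, 50 front to back, 22 high, 30 g. Lies upright on the base of its oval drum. Origin: underside, middle of the whole outline; +x to its front (drum), spinous process to -x, +z up. Drum 26 mm wide (y), 18 deep, 16 high, centred at x = +16. Grip across the drum (fingers close along y) at x = +18; side processes lie behind x = +3.
- plaster_thoracic: Middle-sized white plaster chest (thoracic) vertebra: 68 mm across, 69 front to back, 29 high, 50 g. Lies upright on the base of its oval drum. Origin: underside, middle of the whole outline; +x to its front (drum), spinous process to -x, +z up. Drum 30 mm wide (y), 26 deep, 20 high, centred at x = +21. Grip across the drum (fingers close along y) there; side processes lie behind x = +5.
- plaster_lumbar: Large white plaster loin (lumbar) vertebra: 90 mm across, 85 front to back, 38 high, 100 g. Lies upright on the base of its oval drum. Origin: underside, middle of the whole outline; +x to its front (drum), spinous process to -x, +z up. Drum 46 mm wide (y), 34 deep, 27 high, centred at x = +24. Grip across the drum (fingers close along y) there; side processes lie behind x = +5.
- tray_small: The smallest of the three trays. Fixed square open teak tray lined with blue felt: 94 mm outside, 84 mm inside, felt 6 mm and lip 14 mm above the counter, lip 5 mm thick. Origin: centre of its underside; axes along its sides, +z up.
- tray_medium: The middle one of the three trays. Fixed square open teak tray lined with blue felt: 118 mm outside, 108 mm inside, felt 6 mm and lip 14 mm above the counter, lip 5 mm thick. Origin: centre of its underside; axes along its sides, +z up.
- tray_large: The largest of the three trays. Fixed square open teak tray lined with blue felt: 146 mm outside, 136 mm inside, felt 6 mm and lip 14 mm above the counter, lip 5 mm thick. Origin: centre of its underside; axes along its sides, +z up.
- resin_vertebra: A yellow-ivory resin vertebra, the same shape and size as the plaster thoracic one (68 x 69 x 29 mm) but not of the plaster set. Loose; stays where it is. Origin and axes as for the plaster ones.
- femur_head: Yellow-ivory resin femur head: a 48 mm ball on a short neck, 67 mm high, standing on the cut of the neck. Loose; stays. Origin: centre of its underside.
- skull_stand: Small walnut skull stand: round foot 80 mm across, stem, ring 68 mm across at the top, 70 mm high. Loose; stays. Origin: centre of its underside.
- bead_jar: Glass jar of coloured beads with an amber glass stopper: 58 mm across, 83 mm high. Loose; stays. Origin: centre of its underside.
Not all that is in view belongs to the job. Leave any orange look-alike of the tray_large alone.

How it is judged:
By the outcome, as a careful person would: the job done as asked, in the order asked, and still so for the second after the job is handed in, with the robot touching nothing.
It also fails if it takes over 93 s, if anything falls off the work surface, if the arm or the gripper's body presses on something with over 40 N, if the wrist force passes 120 N, or if a joint passes its speed limit or range.

## Working session

There is one attempt and no reset: what is moved stays moved. The work goes in short steps, Python scripts to look and compute and a tool call to move; the robot and the scene stay as the last step left them, time stands still between calls to the robot, and variables do not carry over. Pictures are saved under pics/ and viewed, at most 14 in all, crops included, and the job is handed in when it is done.

Besides the shell and the picture viewer there is one more tool, called after "Call:" as name(argument=value, ...) on one line, values as JSON. servo_tool: Moves the arm, as the interface text tells. Scaled input: -1 to 1 covers 0.04 m each way for a shift and 180 degrees each way for a turn. Its arguments: {"type":"object","properties":{"moves":{"type":"string"},"force":{"type":"number"}},"required":["moves"]}

```bash
ls; mkdir -p pics; python3 - <<'E'
from station import *
import cv2,numpy as np
for n in("top","side"):
    p,d=grab_frame(n);cv2.imwrite(f"pics/{n}0.png",p[:,:,::-1]);np.save(f"{n}0.npy",d);np.save(f"{n}0p.npy",p);print(camera_params(n))
s=state();print(s['tool_pos'],s['tcp_rot'],s['time'])
E
```

```text
pics
{'fx': 434.03436781695393, 'fy': 434.03436781695393, 'cx': 321.5534164679042, 'cy': 236.97448900235472, 'xyz': array([ 0.44172982, -0.04556054,  1.02551702]), 'orientation': array([[-0.02583908, -0.99798061,  0.05802626],
       [-0.9996655 ,  0.02573093, -0.00261022],
       [ 0.00111188, -0.05807429, -0.99831164]])}
{'fx': 603.6204242852315, 'fy': 603.6204242852315, 'cx': 321.32204190488665, 'cy': 235.37238199175164, 'xyz': array([ 0.0718819 , -0.88104959,  0.8615306 ]), 'orientation': array([[ 0.89188043, -0.28814781,  0.34859738],
       [-0.45186104, -0.600534  ,  0.65968213],
       [ 0.01925862, -0.74587516, -0.66580729]])}
[0.2900397  0.60880105 0.20756979] [[-9.02694783e-01  4.30279770e-01 -1.20297917e-03]
 [ 4.30281322e-01  9.02693155e-01 -1.74693028e-03]
 [ 3.34252305e-04 -2.09456432e-03 -9.99997751e-01]] 0.1
```

View pics/top0.png

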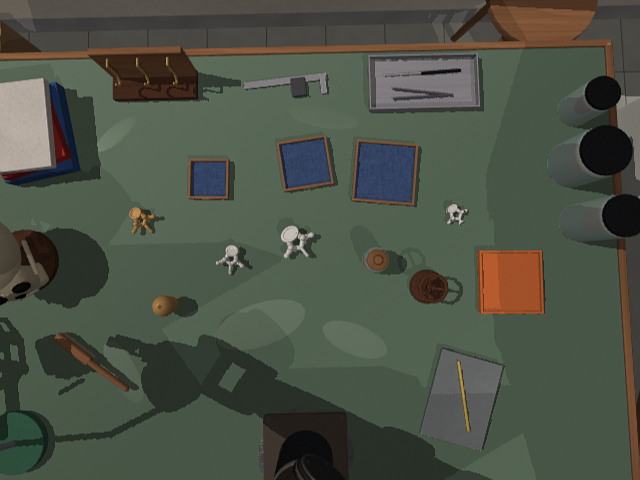

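View pics/side0.png

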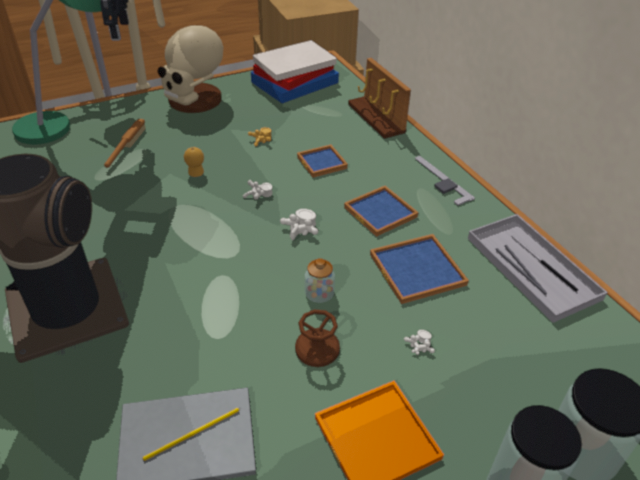

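```bash
cat > h.py <<'E'
import numpy as np,cv2
from station import *
def px(n,u,v,z):
    c=camera_params(n);r=np.asarray(c['orientation'])@np.array([(u-c['cx'])/c['fx'],(v-c['cy'])/c['fy'],1.]);o=np.asarray(c['xyz'])
    return o+r*(z-o[2])/r[2]
def cloud(n,d):
    c=camera_params(n);v,u=np.indices(d.shape)
    P=np.stack([(u-c['cx'])/c['fx']*d,(v-c['cy'])/c['fy']*d,d],-1)
    return P@np.asarray(c['orientation']).T+np.asarray(c['xyz'])
E
python3 - <<'E'
from h import *
p=np.load('top0p.npy')[:,:,::-1]
cs=[(456,214),(232,258),(296,241)]
cv2.imwrite('pics/crop.png',np.hstack([cv2.resize(p[v-24:v+24,u-24:u+24],(264,264),interpolation=cv2.INTER_CUBIC) for u,v in cs]))
P=cloud('top',np.load('top0.npy'))
hsv=cv2.cvtColor(p.copy(),cv2.COLOR_BGR2HSV)
print([P[r,c].round(3) for r,c in((300,220),(179,210),(163,305),(173,386))])
for u,v in cs:
    w=np.zeros(p.shape[:2],bool);w[v-24:v+24,u-24:u+24]=1
    m=w&(hsv[...,1]<40)&(hsv[...,2]>110)
    q=P[m];print(u,v,m.sum(),q.min(0).round(4),q.max(0).round(4),cv2.minAreaRect(q[:,:2].astype(np.float32)))
b=((hsv[...,0]>95)&(hsv[...,0]<130)&(hsv[...,1]>90)).astype(np.uint8);b[:,:150]=0
n,l,s,c=cv2.connectedComponentsWithStats(b)
for i in range(1,n):
    if s[i,4]>500:
        v,u=np.nonzero(l==i);q=np.array([px('top',a,e,.008)[:2] for a,e in zip(u,v)],np.float32);print(c[i],cv2.minAreaRect(q),px('top',*c[i],.006).round(4))
E
```

```text
[array([ 0.359,  0.194, -0.   ]), array([0.646, 0.213, 0.005]), array([ 0.678, -0.013,  0.006]), array([ 0.649, -0.205,  0.006])]
456 214 190 [ 0.4417 -0.3902 -0.0052] [ 0.5699 -0.0456  1.0255] ((0.509680986404419, -0.21487480401992798), (0.05004511773586273, 0.36143356561660767), 13.9839448928833)
232 258 256 [ 0.4196 -0.0456 -0.0031] [0.4872 0.2029 1.0255] ((0.4624669551849365, 0.08067283034324646), (0.06675960123538971, 0.24698729813098907), 5.796359062194824)
296 241 474 [ 0.4417 -0.0456 -0.0024] [0.5293 0.0479 1.0255] ((0.48719942569732666, -0.0012712366878986359), (0.10082690417766571, 0.07713650912046432), 81.66403198242188)
[304.56004141 162.90786749] ((0.6780688166618347, -0.012407369911670685), (0.10383561998605728, 0.10594671964645386), 7.762730598449707) [ 0.6783 -0.0124  0.006 ]Traceback (most recent call last):
  File "<stdin>", line 16, in <module>
  File "h.py", line 4, in px
    c=camera_params(n);r=np.asarray(c['orientation'])@np.array([(u-c['cx'])/c['fx'],(v-c['cy'])/c['fy'],1.]);o=np.asarray(c['xyz'])
ValueError: time passes only in moves, steps and waits
```

View pics/crop.png

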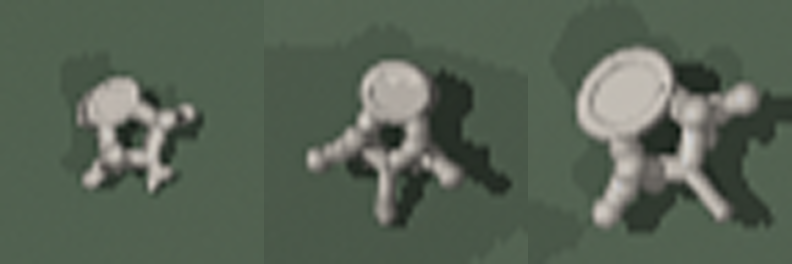

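```bash
cat > h.py <<'E'
import numpy as np,cv2,functools
from station import *
cp=functools.lru_cache(None)(camera_params)
def px(n,u,v,z):
    c=cp(n);r=np.asarray(c['orientation'])@np.array([(u-c['cx'])/c['fx'],(v-c['cy'])/c['fy'],1.]);o=np.asarray(c['xyz'])
    return o+r*(z-o[2])/r[2]
def cloud(n,d):
    c=cp(n);v,u=np.indices(d.shape)
    P=np.stack([(u-c['cx'])/c['fx']*d,(v-c['cy'])/c['fy']*d,d],-1)
    P=P@np.asarray(c['orientation']).T+np.asarray(c['xyz']);P[d<=0]=np.nan;return P
E
python3 - <<'E'
from h import *
p=np.load('top0p.npy')[:,:,::-1]
P=cloud('top',np.load('top0.npy'))
hsv=cv2.cvtColor(p.copy(),cv2.COLOR_BGR2HSV)
T=[((456,214),(114,99),(159,185),(90,181),(187,110),.016,.016,.05),((232,258),(131,90),(121,218),(53,158),(191,178),.020,.021,.069),((296,241),(98,92),(198,213),(76,215),(214,97),.027,.024,.085)]
for (u,v),D,S,A,B,h,xd,L in T:
    f=lambda q,z:px('top',u-24+q[0]/5.5-.4,v-24+q[1]/5.5-.4,z)[:2]
    d,s,a,b=f(D,h),f(S,h*.6),f(A,h*.8),f(B,h*.8)
    t1=np.degrees(np.arctan2(*(d-s)[::-1]));t2=np.degrees(np.arctan2(*(a-b)[::-1]))
    w=P[v-24:v+24,u-24:u+24];hh=w[...,2];m=(hh>h-.004)&(hh<h+.004)
    q=w[m];m2=np.linalg.norm(q[:,:2]-d,axis=1)<h*1.2;q=q[m2]
    qa=w[(hh>.005)&(hh<.05)][:,:2].astype(np.float32)
    c,sn=np.cos(np.radians(t1)),np.sin(np.radians(t1));loc=(qa-d)@np.array([[c,-sn],[sn,c]])
    print('drum',d.round(4),'head',t1.round(1),'side',t2.round(1),(t2+90-t1)%180,'len',np.linalg.norm(d-s).round(4),np.linalg.norm(a-b).round(4),'depthdrum',q.mean(0).round(4),len(q),'local',loc.min(0).round(4),loc.max(0).round(4))
b=((hsv[...,0]>95)&(hsv[...,0]<130)&(hsv[...,1]>90)).astype(np.uint8);b[:,:150]=0
n,l,s,c=cv2.connectedComponentsWithStats(b)
for i in range(1,n):
    if s[i,4]>500:
        v,u=np.nonzero(l==i);q=np.array([px('top',a,e,.006)[:2] for a,e in zip(u,v)],np.float32);print(c[i].round(0),cv2.minAreaRect(q))
E
```

```text
drum [ 0.5613 -0.3559] head 28.1 side 124.5 6.356274957625629 len 0.0416 0.0518 depthdrum [ 0.5593 -0.357   0.0152] 85 local [-0.0832 -0.0305] [0.0088 0.0636]
drum [0.4754 0.1613] head -7.0 side 80.3 177.3198245429886 len 0.0542 0.0589 depthdrum [0.4729 0.162  0.0196] 134 local [-0.0712 -0.0455] [0.0236 0.0321]
drum [0.5101 0.0257] head 38.0 side 129.1 1.1037134964320217 len 0.0655 0.0763 depthdrum [0.5089 0.0247 0.0263] 246 local [-0.078  -0.0497] [0.0344 0.0641]
[305. 163.] ((0.6785333156585693, -0.0123421810567379), (0.10403972119092941, 0.10615495592355728), 7.7627668380737305)
[385. 172.] ((0.6517492532730103, -0.20166268944740295), (0.13393187522888184, 0.1329866647720337), 83.87303924560547)
[208. 178.] ((0.6468285322189331, 0.21701420843601227), (0.0804605707526207, 0.07899131625890732), 88.52935791015625)
```

Call:
servo_tool(moves="-1 -0.7 -0.73 0 0;-1 -0.7 -0.73 0 0;-1 -0.7 -0.73 0 0;-1 -0.7 -0.73 0 0;-1 -0.7 -0.73 0 0;-1 -0.7 -0.73 0 0;-1 -0.7 -0.73 0 0;-1 -0.7 -0.73 0 0;-1 -0.7 -0.73 0 0;-1 -0.7 -0.73 0 0;-1 -0.7 -0.73 0 0;-1 -0.7 -0.73 0 0", force=30)

```text
time: 1.3
tool_pos: [0.4428, 0.1469, 0.2085]
tcp_rot: [[-0.903, 0.43, -0.0], [0.43, 0.903, 0.0], [0.0, -0.0, -1.0]]
force: [0.8, 0.4, 0.3]
opening: 0.0857
gripper_force: 0.0
```

Call:
servo_tool(moves="-1 -0.62 -0.77 0 0;-1 -0.62 -0.77 0 0;-1 -0.62 -0.77 0 0;-1 -0.62 -0.77 0 0;-1 -0.62 -0.77 0 0;-1 -0.62 -0.77 0 0;-1 -0.62 -0.77 0 0;-1 -0.62 -0.77 0 0;-1 -0.62 -0.77 0 0;-1 -0.62 -0.77 0 0;-1 -0.62 -0.77 0 0;-1 -0.62 -0.77 0 0")

```text
time: 2.5
tool_pos: [0.5524, -0.3146, 0.2081]
tcp_rot: [[-0.903, 0.43, -0.001], [0.43, 0.903, 0.001], [0.001, 0.0, -1.0]]
force: [0.3, 0.1, 1.3]
opening: 0.0852
gripper_force: 0.0
```

Call:
servo_tool(moves="-0.5 0 0 0 0.045;-0.5 0 0 0 0.045;-0.5 0 0 0 0.045;-0.5 0 0 0 0.045;-0.5 0 0 0 0.045;-0.5 0 0 0 0.045;-0.5 0 0 0 0.045;-0.5 0 0 0 0.045;-0.5 0 0 0 0.045;-0.5 0 0 0 0.045;-0.5 0 0 0 0.045;-0.5 0 0 0 0.045")

```text
time: 3.7
tool_pos: [0.5522, -0.3129, 0.208]
tcp_rot: [[0.545, 0.839, -0.001], [0.839, -0.545, 0.001], [0.0, -0.001, -1.0]]
force: [1.3, 0.3, -0.7]
opening: 0.0643
gripper_force: 0.0
```

Call:
servo_tool(moves="-0.5 0 0 0 0.045;-0.5 0 0 0 0.045;-0.5 0 0 0 0.045;-0.5 0 0 0 0.016;-0.5 0 0 0 0;-0.5 0 0 0 0")

```text
time: 4.3
tool_pos: [0.5523, -0.3131, 0.2083]
tcp_rot: [[0.864, 0.503, -0.001], [0.503, -0.864, 0.001], [-0.0, -0.001, -1.0]]
force: [0.5, 0.6, 0.8]
opening: 0.0641
gripper_force: 0.0
```

Call:
servo_tool(moves="-0.3 -0.16 0.52 0.5 0;-0.3 -0.16 0.52 0.8 0;-0.3 0 0 0.8 0;-0.3 0 0 0.8 0;-0.3 0 0 0.8 0;-0.3 0 0 0.3 0;-0.3 0 0 0 0")

```text
time: 5.0
tool_pos: [0.561, -0.3544, 0.0462]
tcp_rot: [[0.865, 0.502, -0.004], [0.502, -0.865, 0.003], [-0.002, -0.005, -1.0]]
force: [0.2, 0.1, 1.1]
opening: 0.0557
gripper_force: 0.0
```

```bash
python3 - <<'E'
from h import *
a,_=grab_frame('top');b,_=grab_frame('side')
A=cv2.resize(a[174:254,416:496],(400,400),interpolation=3);B=cv2.resize(b[290:390,370:470],(400,400),interpolation=3)
cv2.imwrite('pics/c1.png',np.hstack([A,B])[:,:,::-1])
E
```

```text
(no output)
```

View pics/c1.png

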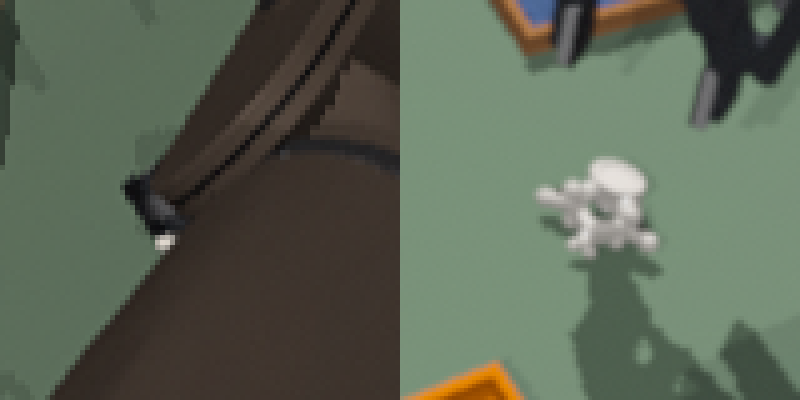

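```bash
python3 - <<'E'
from h import *
g=lambda x,y:(370+(x-400)/4-.4,290+y/4-.4)
print(px('side',*g(618,173),.016))
for z in(.046,.052): print(px('side',*g(567,66),z),px('side',*g(700,124),z))
E
```

```text
[ 0.56207072 -0.35647676  0.016     ]
[ 0.55865352 -0.31377471  0.046     ] [ 0.59282476 -0.36803244  0.046     ]
[ 0.55507226 -0.31794825  0.052     ] [ 0.58899209 -0.37180679  0.052     ]
```

Call:
servo_tool(moves="-0.2 0.02 0.04 0.5 0;-0.2 0 0 0.4 0;-0.2 0 0 0.2 0;-0.2 0 0 0 0")

```text
time: 5.5
tool_pos: [0.5631, -0.356, 0.0037]
tcp_rot: [[0.865, 0.502, -0.002], [0.502, -0.865, 0.002], [-0.001, -0.002, -1.0]]
force: [-0.4, 0.2, -0.2]
opening: 0.051
gripper_force: 0.0
```

Call:
servo_tool(moves="0.6 0 0 0 0;0.6 0 0 0 0;0.6 0 0 0 0;0.6 0 0 0 0;0.6 0 0 0 0;0.6 0 0 0 0;0.6 0 0 0 0", force=30)

```text
time: 6.2
tool_pos: [0.5639, -0.3566, 0.0049]
tcp_rot: [[0.865, 0.502, 0.0], [0.502, -0.865, -0.0], [0.0, 0.0, -1.0]]
force: [1.3, -0.4, 0.8]
opening: 0.0172
gripper_force: 0.0
```

```bash
python3 - <<'E'
from h import *
print(state()['tool_pos'],state()['opening'],state()['gripper_force'])
b,_=grab_frame('side')
cv2.imwrite('pics/c2.png',cv2.resize(b[290:390,370:470],(600,600),interpolation=3)[:,:,::-1])
E
```

```text
[ 0.56387056 -0.3566198   0.00487054] 0.017212944277584477 0.0
```

View pics/c2.png

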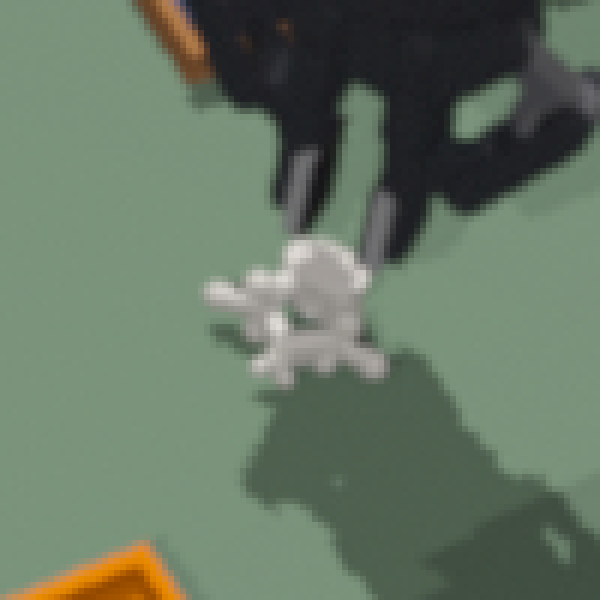

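```bash
python3 - <<'E'
from h import *
g=lambda x,y:(370+x/6-.4,290+y/6-.4)
for z in(.004,.01,.02): print(z,px('side',*g(296,230),z),px('side',*g(372,266),z))
print(px('side',*g(327,262),.016))
a,d=grab_frame('side')
P=cloud('side',d)[290:390,370:470]
for x,y in((300,200),(296,225),(378,230),(374,258),(320,265),(330,290),(310,245),(350,270)): print(x,y,P[y//6,x//6].round(4))
print(state()['joints'])
E
```

```text
0.004 [ 0.56697458 -0.33531904  0.004     ] [ 0.57988475 -0.35709692  0.004     ]
0.01 [ 0.5635105  -0.33913743  0.01      ] [ 0.57633033 -0.36076294  0.01      ]
0.02 [ 0.55773703 -0.34550141  0.02      ] [ 0.57040631 -0.36687295  0.02      ]
[ 0.56153394 -0.35726883  0.016     ]
300 200 [ 0.5505 -0.3537  0.0463]
296 225 [ 0.5505 -0.3532  0.0348]
378 230 [ 0.5632 -0.3746  0.0486]
374 258 [ 0.564 -0.374  0.034]
320 265 [ 0.5573 -0.3594  0.0187]
330 290 [ 0.5563 -0.3676  0.0171]
310 245 [ 0.5607 -0.3486  0.016 ]
350 270 [ 0.5662 -0.363   0.015 ]
[-7.15755013e-01  4.91910423e-01  1.70948159e+00 -5.38209480e-05
  9.40303724e-01  3.29058285e-01]
```

```bash
python3 - <<'E'
from h import *
p,d=grab_frame('side')
P=cloud('side',d);W=P[290:345,395:470];c=p[290:345,395:470].max(-1)
for r in range(28,48,1):
    row=[f"{k+395-370}:{W[r,k,2]*1000:.0f}{'*' if c[r,k]<75 else ''}" for k in range(20,46,2)]
    print(r,' '.join(row))
E
```

```text
28 45:-0 47:50* 49:60 51:61 53:58* 55:47* 57:-1 59:1 61:2 63:77 65:76* 67:79* 69:83*
29 45:2 47:48* 49:54 51:61 53:52* 55:44* 57:0 59:1 61:-0 63:75* 65:71* 67:78* 69:78*
30 45:43 47:46* 49:52 51:55* 53:50* 55:40* 57:0 59:0 61:1 63:72* 65:75* 67:75* 69:76*
31 45:43 47:44* 49:50 51:55* 53:47* 55:35 57:-1 59:-0 61:nan 63:63* 65:72* 67:76* 69:74*
32 45:39 47:44* 49:50 51:51* 53:43* 55:31 57:0 59:0 61:2 63:68 65:69* 67:69* 69:70*
33 45:35 47:39* 49:46 51:49* 53:39* 55:2 57:2 59:-1 61:-1 63:62 65:67 67:66* 69:63*
34 45:4 47:34 49:46 51:46* 53:35* 55:2 57:-1 59:-2 61:55 63:58 65:58 67:60* 69:62*
35 45:-0 47:32 49:41 51:43* 53:31 55:-1 57:-1 59:3 61:53 63:58 65:54 67:59* 69:58*
36 45:1 47:32 49:38 51:40* 53:1 55:-1 57:1 59:-1 61:55 63:54 65:54* 67:55* 69:57*
37 45:2 47:35 49:34 51:36* 53:2 55:-1 57:2 59:-0 61:52 63:50 65:51* 67:50* 69:53*
38 45:1 47:29 49:32 51:30 53:-1 55:-0 57:-2 59:3 61:46 63:51 65:47* 67:49* 69:51*
39 45:2 47:0 49:32 51:-1 53:2 55:2 57:0 59:-0 61:48 63:48 65:43* 67:45* 69:43
40 45:-0 47:-3 49:-2 51:13 53:17 55:-1 57:2 59:-0 61:44 63:46 65:43* 67:43* 69:37
41 45:2 47:1 49:17 51:14 53:16 55:15 57:0 59:-1 61:40 63:40 65:39* 67:42* 69:5
42 45:1 47:1 49:16 51:17 53:17 55:15 57:16 59:-1 61:38 63:39 65:38* 67:38 69:-2
43 45:-2 47:-1 49:16 51:17 53:15 55:15 57:15 59:31 61:34 63:34 65:34* 67:37 69:-2
44 45:-0 47:0 49:nan 51:15 53:19 55:14 57:14 59:28 61:nan 63:31 65:5 67:-0 69:1
45 45:-1 47:13 49:15 51:16 53:15 55:14 57:17 59:16 61:32 63:1 65:2 67:1 69:-2
46 45:20 47:11 49:14 51:18 53:14 55:13 57:15 59:17 61:16 63:3 65:1 67:3 69:1
47 45:23 47:15 49:12 51:16 53:16 55:15 57:13 59:18 61:4 63:1 65:0 67:-0 69:1
```

Call:
servo_tool(moves="0 0 -0.03 0 0;-0.1 0 0 0 0;-0.1 0 0 0 0;-0.1 0 0 0.2 0;-0.1 0 0 0.2 0;-0.1 0 0 0.1 0;-0.1 0 0 0 0")

```text
time: 7.05
tool_pos: [0.5624, -0.3548, -0.0169]
tcp_rot: [[0.865, 0.502, -0.002], [0.502, -0.865, 0.002], [-0.001, -0.003, -1.0]]
force: [-0.7, 0.3, 0.1]
opening: 0.0464
gripper_force: 0.0
```

```bash
python3 - <<'E'
from h import *
p,d=grab_frame('side')
P=cloud('side',d);W=P[290:350,395:470];c=p[290:350,395:470].max(-1)
m=(c<85)&(W[...,2]>.004)
for k in range(10,50,2):
    r=np.nonzero(m[:,k])[0]
    if len(r): print(k+25,r.max(),W[r.max(),k].round(3))
cv2.imwrite('pics/c3.png',cv2.resize(p[290:390,370:470],(600,600),interpolation=3)[:,:,::-1])
E
```

```text
35 22 [ 0.537 -0.325  0.053]
37 36 [ 0.541 -0.332  0.02 ]
39 28 [ 0.538 -0.337  0.049]
41 41 [ 0.547 -0.338  0.009]
43 37 [ 0.553 -0.335  0.014]
45 33 [ 0.558 -0.333  0.02 ]
47 20 [ 0.542 -0.35   0.081]
49 19 [ 0.548 -0.347  0.078]
51 19 [ 0.548 -0.352  0.082]
53 20 [ 0.552 -0.353  0.079]
55 21 [ 0.551 -0.359  0.083]
57 21 [ 0.554 -0.361  0.084]
59 22 [ 0.555 -0.365  0.085]
61 24 [ 0.559 -0.367  0.08 ]
63 25 [ 0.561 -0.37   0.079]
65 32 [ 0.558 -0.381  0.075]
67 34 [ 0.564 -0.381  0.065]
69 53 [ 0.573 -0.387  0.016]
71 53 [ 0.575 -0.389  0.017]
73 51 [ 0.576 -0.392  0.025]
```

View pics/c3.png

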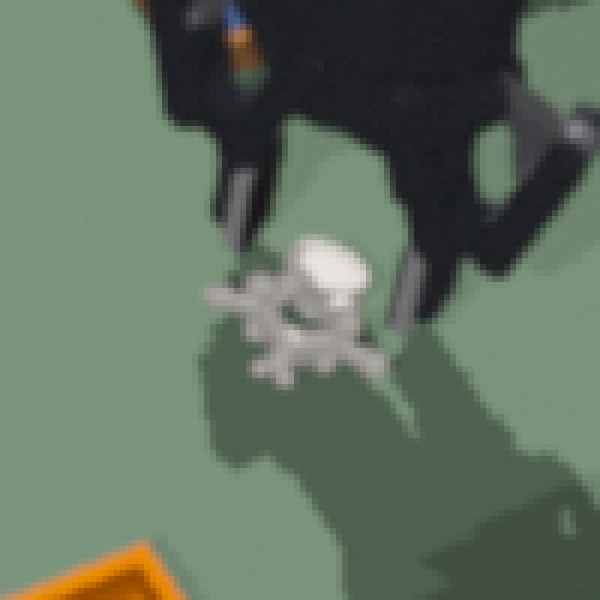

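Call:
servo_tool(moves="0 0 0 0.05 0;1 0 0 0 0;1 0 0 0 0;1 0 0 0 0;1 0 0 0 0;1 0 0 0 0;1 0 0 0 0;1 0 0 0 0", force=25)

```text
time: 7.9
tool_pos: [0.5634, -0.3557, -0.017]
tcp_rot: [[0.865, 0.502, 0.0], [0.502, -0.865, -0.0], [0.0, 0.0, -1.0]]
force: [0.0, 0.7, 0.8]
opening: 0.0247
gripper_force: 24.7
```

Call:
servo_tool(moves="1 0 0 -0.3 0;1 0 0 -0.6 0;1 0 0 -0.8 0;1 0 0 -0.8 0;1 0.34 -0.42 0 0;1 0.65 -0.78 0 0;1 0.65 -0.78 0 0;1 0.65 -0.78 0 0;1 0.65 -0.78 0 0;1 0.65 -0.78 0 0;1 0.65 -0.78 0 0;1 0.65 -0.78 0 0")

```text
time: 9.1
tool_pos: [0.6136, -0.0514, 0.0823]
tcp_rot: [[0.865, 0.502, -0.001], [0.502, -0.865, 0.0], [-0.001, -0.001, -1.0]]
force: [0.5, -0.0, -0.0]
opening: 0.0251
gripper_force: 24.6
```

Call:
servo_tool(moves="1 0.65 -0.78 0 0;1 0.65 -0.78 0 0;1 0.65 -0.78 0 0;1 0.65 -0.78 0 0;1 0.65 -0.78 0 0;1 0.65 -0.78 0 0;1 0.65 -0.78 0 0;1 0 0 0 0;1 0 0 0 0;1 0 0 0 0")

```text
time: 10.1
tool_pos: [0.6613, 0.2256, 0.0822]
tcp_rot: [[0.865, 0.502, -0.001], [0.502, -0.865, -0.001], [-0.002, -0.0, -1.0]]
force: [-0.2, 0.4, -0.4]
opening: 0.0245
gripper_force: 24.7
```

Call:
servo_tool(moves="1 0.02 0 0.6 0;1 0 0 0.6 0;1 0 0 0.5 0;1 0 0 0.3 0;1 0 0 0.1 0;1 0 0 0 0")

```text
time: 10.7
tool_pos: [0.6627, 0.2259, -0.0014]
tcp_rot: [[0.865, 0.501, -0.001], [0.501, -0.865, -0.0], [-0.001, -0.0, -1.0]]
force: [0.2, -0.4, 0.2]
opening: 0.0247
gripper_force: 24.7
```

```bash
python3 - <<'E'
from h import *
p,d=grab_frame('side')
a,_=grab_frame('top')
cv2.imwrite('pics/c4.png',np.hstack([cv2.resize(p[110:190,280:360],(400,400),interpolation=3),cv2.resize(a[139:219,169:249],(400,400),interpolation=3)])[:,:,::-1])
E
```

```text
(no output)
```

View pics/c4.png

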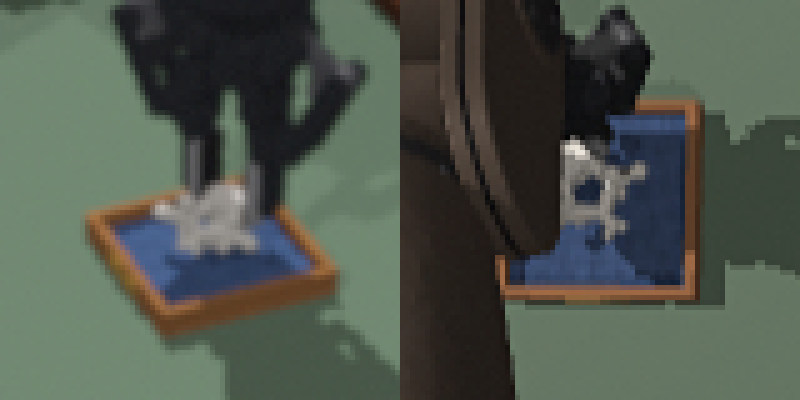

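Call:
servo_tool(moves="1 0 0 0.1 0;1 0 0 0.08 0;1 0 0 0.03 0;1 0 0 0.02 0;1 0 0 0 0")

```text
time: 11.3
tool_pos: [0.6626, 0.2267, -0.0106]
tcp_rot: [[0.865, 0.502, -0.0], [0.502, -0.865, -0.0], [-0.0, -0.0, -1.0]]
force: [-0.0, -0.0, -0.0]
opening: 0.025
gripper_force: 24.7
```

Call:
servo_tool(moves="1 0 0 0.03 0;1 0 0 0 0")

```text
time: 11.5
tool_pos: [0.663, 0.2268, -0.011]
tcp_rot: [[0.865, 0.502, 0.0], [0.502, -0.865, 0.0], [0.0, 0.0, -1.0]]
force: [-1.1, -1.2, 2.6]
opening: 0.025
gripper_force: 24.9
```

Call:
servo_tool(moves="1 0 0 0.02 0;1 0 0 0 0")

```text
time: 11.7
tool_pos: [0.663, 0.2268, -0.011]
tcp_rot: [[0.865, 0.502, -0.0], [0.502, -0.865, -0.0], [-0.0, 0.0, -1.0]]
force: [-3.3, 0.4, 6.1]
opening: 0.0248
gripper_force: 25.2
```

Call:
servo_tool(moves="0.35 0 0 0 0;0.25 0 0 0 0;0.15 0 0 0 0;0.15 0 0 0 0;0.1 0 0 -0.2 0;0.1 0 0 -0.4 0;0.1 0 0 -0.6 0;0 0 0 -0.8 0;-0.3 0 0 -0.8 0;-0.3 0 0 -0.4 0")

```text
time: 12.7
tool_pos: [0.6652, 0.2272, 0.1215]
tcp_rot: [[0.865, 0.502, 0.008], [0.502, -0.865, 0.001], [0.007, 0.003, -1.0]]
force: [0.3, 0.5, 0.7]
opening: 0.0558
gripper_force: 0.0
```

Call:
servo_tool(moves="-0.3 -0.7 -0.135 0 0;-0.3 -0.7 -0.135 0 0;-0.3 -0.7 -0.135 0 0;-0.3 -0.7 -0.135 0 0;-0.3 -0.7 -0.135 0 0;-0.3 -0.7 -0.135 0 0;-0.3 -0.7 -0.135 0 0;-0.3 0 0 0.5 0.043;-0.3 0 0 0.5 0.043;-0.3 0 0 0.3 0.043;-0.3 0 0 0 0.043;-0.3 0 0 0 0.043")

```text
time: 13.9
tool_pos: [0.4738, 0.1609, 0.0633]
tcp_rot: [[0.988, -0.154, -0.001], [-0.154, -0.988, -0.0], [-0.001, 0.0, -1.0]]
force: [0.2, 0.2, 0.7]
opening: 0.0557
gripper_force: 0.0
```

Call:
servo_tool(moves="-0.3 0 0 0 0;-0.3 0 0 0 0")

```text
time: 14.1
tool_pos: [0.4744, 0.161, 0.064]
tcp_rot: [[0.989, -0.146, 0.0], [-0.146, -0.989, 0.0], [0.0, -0.0, -1.0]]
force: [0.1, 0.0, -0.1]
opening: 0.0559
gripper_force: 0.0
```

```bash
python3 - <<'E'
from h import *
p,d=grab_frame('side')
q,_=grab_frame('top')
cv2.imwrite('pics/c5.png',np.hstack([cv2.resize(p[125:225,220:320],(400,400),interpolation=3),cv2.resize(q[149:209,179:239],(400,400),interpolation=3)])[:,:,::-1])
print(state()['joints'])
E
```

```text
[ 1.24327111e-01  7.73359751e-02  2.10658869e+00 -3.12791594e-05
  9.57243213e-01  1.84271250e+00]
```

View pics/c5.png

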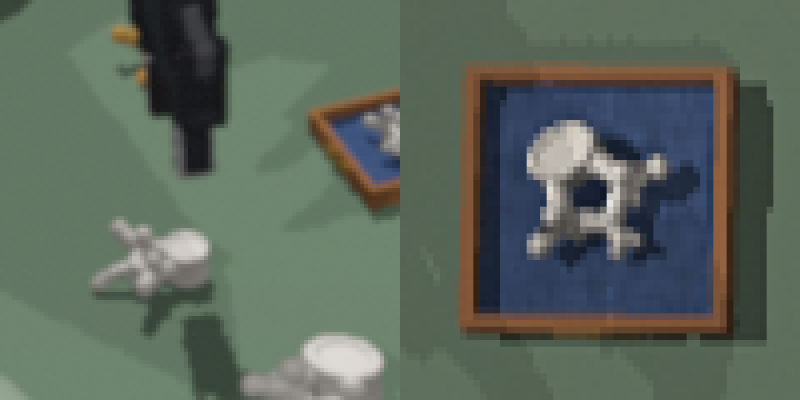

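Call:
servo_tool(moves="-0.2 0.02 0 0.6 0;-0.2 0 0 0.6 0;-0.2 0 0 0.5 0;-0.2 0 0 0.3 0;-0.2 0 0 0 0")

```text
time: 14.7
tool_pos: [0.4736, 0.1606, -0.018]
tcp_rot: [[0.989, -0.148, -0.004], [-0.148, -0.989, -0.0], [-0.004, 0.001, -1.0]]
force: [-0.5, 0.2, 0.3]
opening: 0.0509
gripper_force: 0.0
```

Call:
servo_tool(moves="1 0 0 0 0;1 0 0 0 0;1 0 0 0 0;1 0 0 0 0;1 0 0 0 0;1 0 0 0 0;1 0 0 0 0;1 0 0 0 0", force=25)

```text
time: 15.5
tool_pos: [0.4762, 0.161, -0.0152]
tcp_rot: [[0.989, -0.149, 0.002], [-0.149, -0.989, 0.0], [0.002, -0.001, -1.0]]
force: [-0.4, -0.5, 5.1]
opening: 0.029
gripper_force: 25.8
```

Call:
servo_tool(moves="1 0 0 -0.3 0;1 0 0 -0.6 0;1 0 0 -0.8 0;1 0 0 -0.8 0;1 0.34 0.2 0 0;1 0.69 0.39 0 0;1 0.69 0.39 0 0;1 0.69 0.39 0 0;1 0.69 0.39 0 0;1 0.69 0.39 0 0;1 0.69 0.39 0 0;1 0.69 0.39 0 0")

```text
time: 16.7
tool_pos: [0.6622, 0.0128, 0.082]
tcp_rot: [[0.989, -0.149, -0.003], [-0.149, -0.989, 0.0], [-0.003, 0.0, -1.0]]
force: [0.4, 0.4, -1.1]
opening: 0.029
gripper_force: 25.2
```

Call:
servo_tool(moves="1 0.69 0.39 0 0;1 0.34 0.2 0 0;1 0 0 0 0;1 0 0 0 0;1 0 0 0 0")

```text
time: 17.2
tool_pos: [0.698, -0.0146, 0.0826]
tcp_rot: [[0.989, -0.148, -0.002], [-0.148, -0.989, 0.001], [-0.002, -0.0, -1.0]]
force: [0.8, -0.1, -0.4]
opening: 0.0291
gripper_force: 25.2
```

Call:
servo_tool(moves="1 0.03 0.02 0.6 0;1 0 0 0.6 0;1 0 0 0.5 0;1 0 0 0.3 0;1 0 0 0.16 0;1 0 0 0.04 0;1 0 0 0.04 0;1 0 0 0 0;1 0 0 0 0")

```text
time: 18.1
tool_pos: [0.7012, -0.0164, -0.0049]
tcp_rot: [[0.989, -0.149, 0.002], [-0.149, -0.989, -0.0], [0.002, 0.0, -1.0]]
force: [0.7, -0.6, -1.0]
opening: 0.0292
gripper_force: 25.2
```

Call:
servo_tool(moves="1 -0.03 0 0.06 0;1 0 0 0 0")

```text
time: 18.3
tool_pos: [0.699, -0.0161, -0.0085]
tcp_rot: [[0.989, -0.149, -0.0], [-0.149, -0.989, 0.0], [-0.0, -0.0, -1.0]]
force: [-0.5, -0.1, -1.4]
opening: 0.0292
gripper_force: 25.2
```

Call:
servo_tool(moves="1 0 0 0.04 0;1 0 0 0 0")

```text
time: 18.5
tool_pos: [0.6994, -0.0161, -0.0092]
tcp_rot: [[0.989, -0.149, -0.0], [-0.149, -0.989, -0.0], [-0.0, 0.0, -1.0]]
force: [-2.0, -0.4, 2.5]
opening: 0.029
gripper_force: 25.5
```

Call:
servo_tool(moves="1 0 0 0.02 0;0.3 0 0 0 0;0.15 0 0 0 0;0.05 0 0 0 0;0.05 0 0 0 0;0.05 0 0 -0.2 0;0.05 0 0 -0.4 0;0 0 0 -0.7 0;-0.3 0 0 -0.8 0;-0.6 0 0 -0.8 0;-0.6 0 0 -0.4 0;-0.6 0 0 0 0")

```text
time: 19.7
tool_pos: [0.7017, -0.0165, 0.1263]
tcp_rot: [[0.989, -0.149, 0.008], [-0.149, -0.989, -0.001], [0.008, 0.0, -1.0]]
force: [-0.2, -0.2, -0.6]
opening: 0.068
gripper_force: 0.0
```

Call:
servo_tool(moves="-0.6 -0.69 -0.046 0 0;-0.6 -0.69 -0.046 0 0;-0.6 -0.69 -0.046 0 0;-0.6 -0.69 -0.046 0 0;-0.6 -0.69 -0.046 0 0;-0.6 -0.69 -0.046 0 0;-0.6 -0.69 -0.046 0 -0.044;-0.6 0 0 0 -0.044;-0.6 0 0 0.4 -0.044;-0.6 0 0 0.4 -0.044;-0.6 0 0 0.4 -0.044;-0.6 0 0 0 -0.042")

```text
time: 20.9
tool_pos: [0.5065, 0.0259, 0.0687]
tcp_rot: [[0.778, 0.628, -0.008], [0.628, -0.778, 0.001], [-0.006, -0.006, -1.0]]
force: [0.0, 0.4, 0.4]
opening: 0.0683
gripper_force: 0.0
```

Call:
servo_tool(moves="-0.6 0 0 0 0;-0.6 0 0 0 0;-0.6 0 0 0 0")

```text
time: 21.2
tool_pos: [0.51, 0.0254, 0.0731]
tcp_rot: [[0.783, 0.622, -0.0], [0.622, -0.783, -0.0], [-0.0, -0.0, -1.0]]
force: [0.4, 0.1, -0.5]
opening: 0.0685
gripper_force: 0.0
```

```bash
python3 - <<'E'
from h import *
p,d=grab_frame('side')
q,_=grab_frame('top')
cv2.imwrite('pics/c6.png',np.hstack([cv2.resize(p[155:255,250:350],(400,400),interpolation=3),cv2.resize(q[123:203,265:345],(400,400),interpolation=3)])[:,:,::-1])
E
```

```text
(no output)
```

View pics/c6.png

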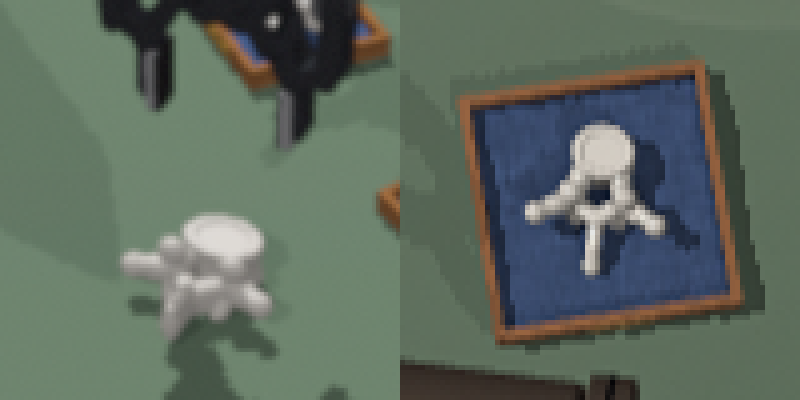

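Call:
servo_tool(moves="-0.6 0 0 0.6 0;-0.6 0 0 0.6 0;-0.6 0 0 0.5 0;-0.6 0 0 0.35 0;-0.6 0 0 0.15 0;-0.6 0 0 0 0")

```text
time: 21.9
tool_pos: [0.5098, 0.0255, -0.0153]
tcp_rot: [[0.782, 0.624, -0.001], [0.624, -0.782, 0.0], [-0.001, -0.001, -1.0]]
force: [-0.5, -1.0, 0.4]
opening: 0.0683
gripper_force: 0.0
```

Call:
servo_tool(moves="1 0 0 0 0;1 0 0 0 0;1 0 0 0 0;1 0 0 0 0;1 0 0 0 0;1 0 0 0 0;1 0 0 0 0;1 0 0 0 0", force=35)

```text
time: 22.7
tool_pos: [0.5114, 0.0252, -0.0135]
tcp_rot: [[0.782, 0.624, 0.003], [0.624, -0.782, -0.0], [0.002, 0.002, -1.0]]
force: [0.1, 0.3, 6.3]
opening: 0.0448
gripper_force: 37.1
```

Call:
servo_tool(moves="1 0 0 -0.3 0;1 0 0 -0.6 0;1 0 0 -0.8 0;1 0 0 -0.8 0;1 -0.02 0.36 0 0;1 -0.02 0.73 0 0;1 -0.02 0.73 0 0;1 -0.02 0.73 0 0;1 -0.02 0.73 0 0;1 -0.02 0.73 0 0;1 -0.02 0.73 0 0;1 -0.02 0.73 0 0")

```text
time: 23.9
tool_pos: [0.6412, -0.1508, 0.0836]
tcp_rot: [[0.782, 0.624, -0.003], [0.624, -0.782, 0.001], [-0.001, -0.002, -1.0]]
force: [-0.1, -0.1, -0.1]
opening: 0.0449
gripper_force: 36.4
```

Call:
servo_tool(moves="1 -0.02 0.73 0 0;1 0 0.43 0 0;1 0 0 0 0;1 0 0 0 0;1 0 0 0 0")

```text
time: 24.4
tool_pos: [0.6688, -0.1854, 0.0842]
tcp_rot: [[0.781, 0.624, -0.002], [0.624, -0.781, 0.001], [-0.001, -0.002, -1.0]]
force: [0.2, 0.5, -1.0]
opening: 0.045
gripper_force: 36.4
```

Call:
servo_tool(moves="1 0.02 0.04 0.6 0;1 0 0 0.6 0;1 0 0 0.5 0;1 0 0 0.3 0;1 0 0 0.12 0;1 0 0 0.04 0;1 0 0 0 0;1 0 0 0 0")

```text
time: 25.2
tool_pos: [0.6725, -0.1875, 0.0003]
tcp_rot: [[0.782, 0.624, 0.002], [0.624, -0.782, -0.001], [0.001, 0.002, -1.0]]
force: [0.6, -0.6, 0.3]
opening: 0.0451
gripper_force: 36.4
```

Call:
servo_tool(moves="1 0 0 0.06 0;1 0 0 0 0;1 0 0 0 0")

```text
time: 25.5
tool_pos: [0.6716, -0.1872, -0.0034]
tcp_rot: [[0.782, 0.624, 0.0], [0.624, -0.782, -0.0], [0.0, 0.0, -1.0]]
force: [0.7, -1.3, -1.4]
opening: 0.0447
gripper_force: 36.4
```

Call:
servo_tool(moves="1 0 0 0.06 0;1 0 0 0 0;1 0 0 0 0")

```text
time: 25.8
tool_pos: [0.6714, -0.1871, -0.0062]
tcp_rot: [[0.782, 0.624, -0.0], [0.624, -0.782, 0.0], [-0.0, -0.0, -1.0]]
force: [0.2, 0.0, -0.8]
opening: 0.0449
gripper_force: 36.4
```

Call:
servo_tool(moves="1 0 0 0.03 0;1 0 0 0 0;1 0 0 0 0")

```text
time: 26.1
tool_pos: [0.6715, -0.1871, -0.0072]
tcp_rot: [[0.782, 0.624, -0.0], [0.624, -0.782, 0.0], [-0.0, -0.0, -1.0]]
force: [-0.1, -1.0, -0.4]
opening: 0.0449
gripper_force: 36.4
```

Call:
servo_tool(moves="1 0 0 0.03 0;1 0 0 0 0;1 0 0 0 0")

```text
time: 26.4
tool_pos: [0.6717, -0.1872, -0.0074]
tcp_rot: [[0.782, 0.624, -0.0], [0.624, -0.782, -0.0], [-0.0, 0.0, -1.0]]
force: [-2.7, 1.4, 5.3]
opening: 0.0449
gripper_force: 37.1
```

Call:
servo_tool(moves="1 0 0 0.02 0;1 0 0 0 0")

```text
time: 26.6
tool_pos: [0.6717, -0.1872, -0.0074]
tcp_rot: [[0.781, 0.624, -0.001], [0.624, -0.781, 0.0], [-0.0, -0.0, -1.0]]
force: [-4.5, 1.7, 8.1]
opening: 0.0446
gripper_force: 37.3
```

Contact; release, lift, and move clear for a final look.

Call:
servo_tool(moves="-0.1 0 0 0 0;-0.25 0 0 0 0;-0.4 0 0 0 0;-0.4 0 0 0 0;-0.4 0 0 -0.2 0;-0.4 0 0 -0.4 0;-0.4 0 0 -0.7 0;-0.4 0 0 -0.8 0;-0.4 0 0 -0.8 0;-0.4 0 0 -0.8 0;-0.4 0 0 -0.4 0;-0.4 0 0 0 0")

```text
time: 27.8
tool_pos: [0.6737, -0.188, 0.1599]
tcp_rot: [[0.782, 0.624, 0.008], [0.624, -0.782, -0.003], [0.004, 0.007, -1.0]]
force: [0.0, 0.1, 0.8]
opening: 0.06
gripper_force: 0.0
```

Call:
servo_tool(moves="-0.4 -0.3 -0.7 0 0;-0.4 -0.3 -0.7 0 0;-0.4 -0.3 -0.7 0 0;-0.4 -0.3 -0.7 0 0;-0.4 -0.3 -0.7 0 0;-0.4 -0.3 -0.7 0 0;-0.4 -0.3 -0.7 0 0;-0.4 -0.3 -0.7 0 0;-0.4 -0.3 -0.7 0 0;-0.4 0 0 0 0;-0.4 0 0 0 0")

```text
time: 28.9
tool_pos: [0.4291, -0.0572, 0.1536]
tcp_rot: [[0.781, 0.624, -0.001], [0.624, -0.781, 0.0], [-0.001, -0.001, -1.0]]
force: [0.6, -0.9, 0.9]
opening: 0.0599
gripper_force: 0.0
```

```bash
python3 - <<'E'
from h import *
p,d=grab_frame('side')
q,_=grab_frame('top')
cv2.imwrite('pics/c7.png',np.hstack([cv2.resize(p[100:350,240:490],(400,400),interpolation=3),cv2.resize(q[123:223,335:435],(400,400),interpolation=3)])[:,:,::-1])
E
```

```text
(no output)
```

View pics/c7.png

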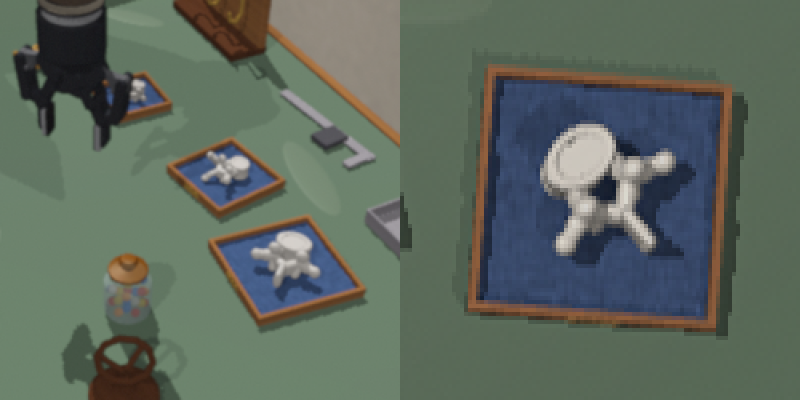

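```bash
python3 -c "
from station import *
print(hand_in())"
```

```text
the job is handed in; nothing more can be done
None
```

All three plaster vertebrae lie flat, centred and released in the trays of their size; I didn't touch the other objects, and the job was handed in at about 29 s.

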